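# Load four blanks into their workholding

## Robot

A 6-joint arm with a two-finger parallel gripper is mounted at the origin on the work surface. World frame = base frame: x ahead of the robot, y to its left, z up, the work surface at z = 0. Lengths are in m, angles in degrees, forces in N, time in s.
With the tool pointing down it reaches from about 0.35 to 0.875 m from the base axis. Payload 4.2 kg.
Tool frame: the origin (TCP) lies on the centre line of the jaws, within the pads' length; the fingertips stand 25 mm ahead of it and the grasp point (between the pads) lies 6 mm ahead of it (finger_overhang is the distance from the TCP to the fingertips, in m); z points along the fingers, y is the line along which they close (so a half turn about z gives the same grasp; the last joint's range is limited). The gripper opens to 87 mm and grips with 3 to 60 N. Pads are 19 mm wide; open, the fingers measure 117 mm over their backs; the gripper's body (75 mm by 190 mm) begins 51 mm behind the grasp point.
Start: joints at [-56.86, 22.042, 0.453, 0, -68.411, -14.817], TCP at [0.197, -0.593, 0.248] pointing down, gripper open.
Joint ranges: [-179.83, 179.83], [-69.29, 118.12], [-61.27, 80.66], [-181.25, 117.63], [-171.15, -9.14], [-177.46, 177.46]. Speed limits (degrees/s): [159.86, 159.86, 180, 180, 180, 180].

## Interface

Orientations are given as a 3x3 rotation matrix whose columns are the frame's x, y, z axes.
In Python, from station import sense, capture, finish_job, spot_in, tip_of, finger_overhang gives the robot as it stands. The module is installed in compiled form; this text tells all that it offers.
- The arm moves only by the tool servo_tool, never from a script. Its arguments are lists of equal length, an entry for each row: "slide": the shift along the tool's x, y, z in m, a list of three; "spin": the turn about the tool's z in degrees; "grip": the closure, from 0 (fully open) to 1 (shut). A call has exactly 5 rows; each row is the pose to reach, as a shift and turn from the pose commanded when the call began, along the tool's axes at that moment; what a row does not reach only later rows make up. A row lasts 1/12 s, in which the tool goes at most 41.7 mm and 7.16 degrees, less where a joint would pass 70% of its speed; a pose out of reach is approached as far as the arm can. A call with a gripper value outside its range is refused whole. The fingers move at their own pace and stop on an object; the grip force is fixed at half the most. Time passes only in rows, so rows that repeat a pose let the fingers close, or fill a call up. It gives the time, the measured TCP pose, the force, the opening and the grip force at its end, in the units of the state.
- sense(): the state, without advancing time (a new reading comes with each control period).
- capture(name): name is "side" or "top" or "wrist"; returns a dict with "pixels" (420x560x3 uint8, blue, green, red), "depth" (420x560 float32, m along the optical axis (not along the pixel's ray), 0 where there is no reading), "fx", "fy", "cx", "cy" (pixels), "k1" (the pictures are not rectified: a ray, as slopes to the right and down, at radius r is drawn at 1 + k1 r^2 times it, then the intrinsics apply), "R" (3x3) and "t" (3): a world point X has camera coordinates R X + t; the wrist camera has in their place "hand_eye" (4x4, takes a point from camera to tool coordinates, whose origin is the TCP and whose axes are the flange's). Camera axes: x right, y down, z forward; pixel columns grow to the right and rows downward; lengths in m; the calibration is good to about 2 mm. A picture is of the moment at which its call begins: read the wrist's pose just before it.
- finish_job(): hands the job in; it is judged then, once.
Trained networks look in the newest picture that a camera, given by its name, has taken for a name from the list of things; names that differ only in an ending like _2 or _b are one class to them, and where a whole thing is asked for, a point or a joint stands for the part that bears it (a point fixed in the world has none). Each returns a list of dicts, best first, with "conf" (0 to 1); they miss things now and then, are a little off and sometimes report something else, mostly with a low value. They report only what shows in the picture. A call takes as long as a camera call. They do not tell look-alikes from the thing itself.
- spot_in(thing, camera): "point" ([x, y, z] in m, in world coordinates, good to about 4 mm: the middle of the surface that is visible of it).
- tip_of(thing, camera): "point" ([x, y, z] in m, in world coordinates, good to about 4 mm: a listed point, or the origin of a listed thing).
The state is a dict: "time_s": time; "joints": joint angles; "joint_velocities": joint speeds; "effort": joint torques, N m; "tcp_pos": TCP position; "ee_rot": TCP orientation; "wrist_force": force on the tool from outside, world axes, zero at the start; "moment": the same for the moment, N m; "gripper_width": opening from 0.0 (shut) to 1.0 (fully open); "gripper_force": force on a finger pad.
Only numpy, scipy, OpenCV 4.12 (cv2) and the standard library are available. Lean on these libraries where they do the work, as an engineer would, in place of code of your own. Each camera call takes 0.05 s, during which the arm holds its last target. There are 200 camera calls.

## Task

Load the four aluminium blanks lying on the bench into the workholding, ready for clamping: the rectangular block between the open jaws of the vise and square to them, the solid disc in the middle of the three-jaw chuck, the ring over the mandrel, and the round bar lengthwise in the pair of vee blocks. Each blank must end centred and fully down on its seat; set it down gently, never letting it drop.

Things in the scene. Friction and masses are not known exactly. Their poses are not given: they have to be found in the camera images.
- block: Rectangular sawn aluminium block, 50 mm along its x, 70 mm along its y, 50 mm high, about 0.5 kg. Origin: centre of its underside; z up. It starts on the bench.
- disc: Solid round aluminium disc (short cylinder without a bore), 58 mm in diameter, 46 mm high, standing on its end, about 0.33 kg. Origin: centre of its underside; z along its axis, up. It starts on the bench.
- ring: Aluminium ring, outside diameter 60 mm, bore 40 mm right through, 36 mm high, standing flat, about 0.15 kg. Origin: centre of its underside; z along its axis, up. It starts on the bench.
- bar: Round aluminium bar, 36 mm in diameter, 110 mm long, lying on its side on the bench, about 0.3 kg; it does not roll off by itself. Origin: the middle of the bar on its axis (18 mm above the bench); x along the bar; the ends are alike.
- vise: Machine vise on a grey pallet 122 (x) by 100 mm (y). Origin: centre of the pallet's underside, on the bench; z up. Flat bed for the block at z = 40 mm. Two dark jaws, 76 mm wide in y, rise to z = 56 mm and face each other along x, open 66 mm (inner faces at x = -33 and +33, backs at 57 mm): the block's 50 mm side goes along x. Open at +y and -y. Nothing of it moves.
- chuck: Three-jaw chuck, face up: round steel body 114 mm in diameter on a grey pallet 122 mm square. Origin: centre of the pallet's underside, on the bench; z up, the chuck's axis. Flat face for the disc at z = 40 mm. Three dark jaws, 18 mm wide, at 0, 120 and 240 degrees from x, 36.5 to 57 mm from the axis, rise to z = 54 mm. Nothing of it moves.
- mandrel: Upright expanding mandrel: steel flange 100 mm in diameter on a grey pallet 112 mm square, a raised round shoulder 70 mm in diameter, and in its middle a dark stub 25 mm in diameter. Origin: centre of the pallet's underside, on the bench; z up, the stub's axis. Shoulder for the ring at z = 36 mm; stub top at z = 58 mm, the last 6 mm tapering to 16 mm. Fixed.
- vee: Two steel vee blocks in line on a grey pallet 122 (x) by 90 mm (y). Origin: centre of the pallet's underside, on the bench; z up; trough along x. Each block is 30 mm long, 62 mm wide, centred at x = -36 and +36 mm. 90-degree grooves, bottom edge at z = 24, top (36 mm wide) at z = 42 mm. The 36 mm bar lying home in both has its axis at z = 49.5 mm. Fixed.
Mind the look-alikes: they are no part of the job. Leave any green or pink look-alike of the ring alone.

How it is judged (in metres and radians):
At the end, for the whole second after the job is handed in: All four blanks released, at rest and within 3 mm of seated height: block in vise within 10 mm across, 15 mm along, 10 degrees; disc and ring within 10 mm of the chuck and mandrel axes; bar in both vees within 4 mm across, 15 mm along, 4.5 degrees; no blank dropped (z of block in the frame of vise between 0.037 and 0.043 m and linear speed of each of block, disc, ring, bar below 0.02 m/s and angular speed of each of block, disc, ring, bar below 0.2 rad/s and angle between each of block, disc, ring's own z axis and vertical below 0.06 rad and x of block in the frame of vise between -0.01 and 0.01 m and y of block in the frame of vise between -0.015 and 0.015 m and angle between the x axis of block and the x axis of vise, either way round below 0.18 rad and z of disc in the frame of chuck between 0.037 and 0.043 m and horizontal distance between disc and chuck below 0.01 m and z of ring in the frame of mandrel between 0.033 and 0.039 m and horizontal distance between ring and mandrel below 0.01 m and z of bar in the frame of vee between 0.0465 and 0.0525 m and x of bar in the frame of vee between -0.015 and 0.015 m and y of bar in the frame of vee between -0.004 and 0.004 m and angle between the x axis of bar and the x axis of vee, either way round below 0.08 rad); the robot touches nothing.
It fails at once if the block is dropped: out of the fingers it moves faster than 0.6 m/s (a free fall of about 18 mm) (contact force between the fingers and block below 0.2 N and linear speed of block above 0.6 m/s).
It fails at once if the disc is dropped: out of the fingers it moves faster than 0.6 m/s (a free fall of about 18 mm) (contact force between the fingers and disc below 0.2 N and linear speed of disc above 0.6 m/s).
It fails at once if the ring is dropped: out of the fingers it moves faster than 0.6 m/s (a free fall of about 18 mm) (contact force between the fingers and ring below 0.2 N and linear speed of ring above 0.6 m/s).
It fails at once if the bar is dropped: out of the fingers it moves faster than 0.6 m/s (a free fall of about 18 mm) (contact force between the fingers and bar below 0.2 N and linear speed of bar above 0.6 m/s).
It also fails if it takes over 118 s, if anything falls off the work surface, if the arm or the gripper's body presses on something with over 40 N, if the wrist force passes 120 N, or if a joint passes its speed limit or range.

## Working session

There is one attempt and no reset: what is moved stays moved. The work goes in short steps, Python scripts to look and compute and a tool call to move; the robot and the scene stay as the last step left them, time stands still between calls to the robot, and variables do not carry over. Pictures are saved under pics/ and viewed, at most 14 in all, crops included, and the job is handed in when it is done.

Besides the shell and the picture viewer there is one more tool, called after "Call:" in YAML: its name, and indented under it one key for each argument. servo_tool: Moves the arm, as the interface text tells. Its arguments: {"type":"object","properties":{"slide":{"type":"array"},"spin":{"type":"array"},"grip":{"type":"array"}},"required":["slide","spin","grip"]}

```bash
mkdir -p pics; cat > h.py <<'E'
import numpy as np, cv2
from station import *
def shot(n):
    c=capture(n); return c
def cloud(c,s=None):
    # world point per pixel
    h,w=c["depth"].shape
    K=np.array([[c["fx"],0,c["cx"]],[0,c["fy"],c["cy"]],[0,0,1.]])
    uv=np.stack(np.meshgrid(np.arange(w),np.arange(h)),-1).reshape(-1,1,2).astype(float)
    r=cv2.undistortPoints(uv,K,np.array([c["k1"],0,0,0.])).reshape(h,w,2)
    P=np.dstack([r,np.ones((h,w))])*c["depth"][...,None]
    if "hand_eye" in c:
        H=c["hand_eye"]; P=P@H[:3,:3].T+H[:3,3]
        return P@np.array(s["ee_rot"]).T+np.array(s["tcp_pos"])
    return (P-c["t"])@c["R"]
E
python3 - <<'E'
from h import *
s=sense();print(s)
for n in("top","side"):
    c=shot(n);cv2.imwrite(f"pics/{n}0.png",c["pixels"])
    for t in"block disc ring bar vise chuck mandrel vee".split():
        print(n,t,[(np.round(d["point"],3).tolist(),round(d["conf"],2)) for d in tip_of(t,n)][:4])
E
```

```text
{'time_s': 0.0, 'joints': array([-5.68612062e+01,  2.20897035e+01,  3.79882848e-01, -2.82567482e-02,
       -6.84098034e+01, -1.48184682e+01]), 'joint_velocities': array([ 0.03778216, -0.05912966, -0.05877955, -0.02458177,  0.01253917,
       -0.08265912]), 'effort': array([-2.58158880e-04, -3.90661597e+01,  1.87407428e+01,  4.21998605e+00,
        1.10066874e-02, -2.10682438e-04]), 'tcp_pos': array([ 0.19632365, -0.59279428,  0.24647328]), 'ee_rot': array([[-9.49371172e-01, -3.14155701e-01, -7.57346421e-04],
       [-3.14156601e-01,  9.49369072e-01,  1.99889693e-03],
       [ 9.10364007e-05,  2.13562050e-03, -9.99997715e-01]]), 'wrist_force': array([-0.76185738,  0.73939721, -0.72159897]), 'moment': array([ 0.02498916,  0.02221166, -0.04541189]), 'gripper_force': 0.0, 'gripper_width': 0.9977997845035961}
top block [([0.371, -0.271, 0.006], 0.59)]
top disc [([0.438, -0.099, -0.004], 0.73)]
top ring [([0.289, 0.269, -0.0], 0.95), ([0.405, 0.265, 0.003], 0.79), ([0.318, 0.355, 0.004], 0.79), ([0.41, 0.368, 0.0], 0.63)]
top bar [([0.437, 0.104, 0.016], 0.71)]
top vise [([0.609, -0.307, -0.002], 0.71), ([0.607, 0.309, 0.001], 0.26)]
top chuck [([0.609, 0.309, -0.001], 0.87), ([0.439, -0.1, -0.002], 0.28)]
top mandrel [([0.642, 0.092, 0.001], 0.8)]
top vee [([0.679, -0.1, 0.003], 0.8)]
side block [([0.373, -0.271, -0.004], 0.56)]
side disc [([0.442, -0.098, 0.004], 0.75), ([0.647, 0.091, 0.001], 0.67)]
side ring [([0.412, 0.369, 0.005], 0.94), ([0.319, 0.355, -0.004], 0.7), ([0.29, 0.264, 0.004], 0.69), ([0.406, 0.262, -0.001], 0.6)]
side bar [([0.438, 0.107, 0.017], 0.66)]
side vise [([0.607, -0.299, -0.002], 0.84)]
side chuck [([0.607, 0.311, 0.004], 0.84)]
side mandrel [([0.644, 0.092, 0.002], 0.93)]
side vee [([0.681, -0.108, 0.001], 0.98)]
```

View pics/top0.png

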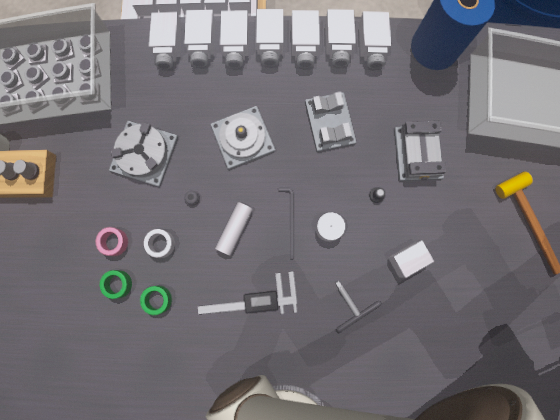

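View pics/side0.png

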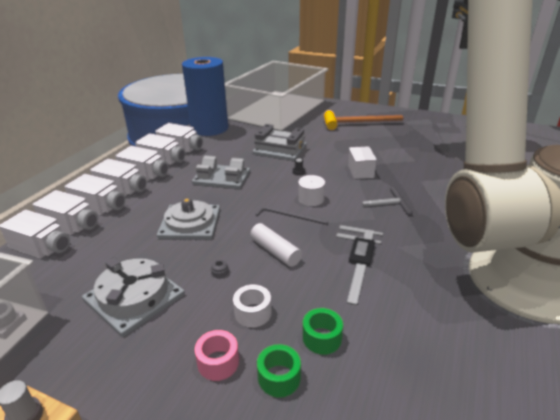

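The top picture shows the block (412,260), disc (331,226), bar (234,229) and white ring (158,243). The vise is at (420,152), chuck at (143,150), mandrel at (242,135) and vee at (330,120). The pink and green rings are decoys. The side view agrees. Next I fit the shapes.

```bash
cat >> h.py <<'E'
def pts(P,xy,r,z0,z1):
    m=(np.hypot(P[...,0]-xy[0],P[...,1]-xy[1])<r)&(P[...,2]>z0)&(P[...,2]<z1)
    return P[m]
def rect(q):
    (c,wh,a)=cv2.minAreaRect((q[:,:2]*1000).astype(np.float32)); return np.round(c,1),np.round(wh,1),round(a,1),len(q),round(float(np.median(q[:,2]))*1000,1)
def circ(q):
    c,r=cv2.minEnclosingCircle((q[:,:2]*1000).astype(np.float32)); return np.round(c,1),round(r,1),np.round(q[:,:2].mean(0)*1000,1),len(q),round(float(np.median(q[:,2]))*1000,1)
E
python3 - <<'E'
from h import *
c=shot("top");P=cloud(c)
b=pts(P,(.5,0),.05,-.02,.02);print("bench",b[:,2].mean(),b[:,2].std())
print("block",rect(pts(P,(.371,-.271),.06,.043,.06)))
print("disc",circ(pts(P,(.438,-.099),.05,.04,.06)))
print("ring",circ(pts(P,(.405,.265),.05,.03,.06)))
print("bar",rect(pts(P,(.437,.105),.08,.012,.06)))
print("bar top",rect(pts(P,(.437,.105),.08,.030,.06)))
print("vise jaws",rect(pts(P,(.608,-.305),.09,.051,.07)), "pal",rect(pts(P,(.608,-.305),.09,.007,.07)))
print("chuck face",circ(pts(P,(.608,.31),.08,.035,.046)),"jaws",circ(pts(P,(.608,.31),.08,.049,.07)))
print("mandrel sh",circ(pts(P,(.643,.092),.06,.032,.04)),"stub",circ(pts(P,(.643,.092),.05,.05,.07)))
print("vee",rect(pts(P,(.68,-.104),.09,.039,.06)),"pal",rect(pts(P,(.68,-.104),.09,.007,.06)))
j=pts(P,(.608,.31),.08,.049,.07);a=np.degrees(np.arctan2(j[:,1]-.31,j[:,0]-.608))
print(np.histogram(a,36,(-180,180))[0])
E
```

```text
bench 0.00031451443025973323 0.002745698677748498
block (array([ 372.6, -268.1]), array([49.6, 71.6]), 28.7, 810, 49.4)
disc (array([441. , -97.3]), 28.9, array([440.9, -97.2]), 614, 45.4)
ring (array([405.4, 263.9]), 29.9, array([405.8, 263.5]), 364, 35.3)
bar (array([437.8, 105.8]), array([ 36. , 110.1]), 64.8, 881, 32.7)
bar top (array([437.9, 105.8]), array([ 30.1, 110.3]), 66.5, 614, 34.0)
vise jaws (array([ 608.5, -302.3]), array([115.4,  76.8]), 3.5, 818, 55.4) pal (array([ 607.3, -302.3]), array([127.3, 101. ]), 2.1, 2564, 39.9)
chuck face (array([607.3, 310.8]), 58.0, array([606., 310.]), 1846, 39.7) jaws (array([606.6, 311.2]), 57.6, array([605.4, 310.8]), 240, 53.5)
mandrel sh (array([644.9,  93.9]), 38.0, array([642. ,  90.2]), 653, 35.6) stub (array([641.2,  90.8]), 12.7, array([640.9,  89.9]), 88, 55.5)
vee (array([ 678.9, -105.7]), array([103.6,  63.6]), 11.7, 376, 41.2) pal (array([ 678.9, -105.3]), array([123.5,  91.8]), 11.7, 2137, 13.9)
[ 0  0  3 36 40  6  0  0  0  0  0  0  0  0  0 22 36 17  0  0  0  0  0  0
  0  0  2 30 33 15  0  0  0  0  0  0]
```

```bash
cat >> h.py <<'E'
def pose():
    s=sense();R=s["ee_rot"];p=np.array(s["tcp_pos"])
    return np.r_[p,np.degrees(np.arctan2(R[1][1],R[0][1]))],s
def plan(way,cur=None):
    """way: list of (x,y,z,yaw of tool y); prints the final slide/spin for each leg"""
    if cur is None: cur,s=pose(); print("now",np.round(cur,4),"w",round(s["gripper_width"],3),"F",round(s["gripper_force"],1),np.round(s["wrist_force"],1),"t",round(s["time_s"],1))
    for w in way:
        w=np.array(w,float);a=np.radians(cur[3]);d=w[:3]-cur[:3]
        sp=(cur[3]-w[3]+180)%360-180
        print("slide",np.round([-np.sin(a)*d[0]+np.cos(a)*d[1],np.cos(a)*d[0]+np.sin(a)*d[1],-d[2]],4),"spin",round(sp,1),"len",round(float(np.linalg.norm(d)),3)); cur=w
E
python3 - <<'E'
from h import *
c=shot("top");P=cloud(c)
for n,p in dict(chuck=(.607,.311),mandrel=(.641,.091),vee=(.679,-.105),vise=(.608,-.302)).items():
    print(n,[(r,round(float(np.percentile(pts(P,p,r,-.1,.6)[:,2],99.5)),3)) for r in(.08,.12,.15)])
plan([(.25,-.47,.2,142),(.31,-.37,.16,176),(.373,-.268,.13,208.7),(.373,-.268,.044,208.7)])
E
```

```text
chuck [(0.08, 0.056), (0.12, 0.055), (0.15, 0.11)]
mandrel [(0.08, 0.058), (0.12, 0.056), (0.15, 0.054)]
vee [(0.08, 0.044), (0.12, 0.043), (0.15, 0.045)]
vise [(0.08, 0.059), (0.12, 0.058), (0.15, 0.11)]
now [  0.1965  -0.5933   0.2476 108.3216] w 0.998 F 0.0 [-0.4 -1.1  0.6] t 1.0
slide [-0.0895  0.1002  0.0476] spin -33.7 len 0.143
slide [-0.1157  0.0143  0.04  ] spin -34.0 len 0.123
slide [-0.1061 -0.0557  0.03  ] spin -32.7 len 0.124
slide [ 0.    -0.     0.086] spin 0.0 len 0.086
```

Call:
servo_tool:
  slide:
    - [-0.018, 0.02, 0.01]
    - [-0.036, 0.04, 0.019]
    - [-0.054, 0.06, 0.029]
    - [-0.072, 0.08, 0.038]
    - [-0.09, 0.1, 0.048]
  spin: [-6.7, -13.5, -20.2, -27, -33.7]
  grip: [0, 0, 0, 0, 0]

```text
time_s: 1.42
tcp_pos: [0.2508, -0.4691, 0.1994]
ee_rot: [[-0.611, -0.792, 0.0], [-0.792, 0.611, -0.001], [0.0, -0.001, -1.0]]
wrist_force: [0.7, 0.3, -0.0]
gripper_width: 1.0
gripper_force: 0.0
```

Call:
servo_tool:
  slide:
    - [-0.023, 0.003, 0.008]
    - [-0.046, 0.006, 0.016]
    - [-0.069, 0.009, 0.024]
    - [-0.093, 0.011, 0.032]
    - [-0.116, 0.014, 0.04]
  spin: [-6.8, -13.6, -20.4, -27.2, -34]
  grip: [0, 0, 0, 0, 0]

```text
time_s: 1.83
tcp_pos: [0.3115, -0.3691, 0.1595]
ee_rot: [[-0.063, -0.998, 0.001], [-0.998, 0.063, -0.001], [0.001, -0.001, -1.0]]
wrist_force: [-0.0, -1.0, -0.2]
gripper_width: 1.0
gripper_force: 0.0
```

Call:
servo_tool:
  slide:
    - [-0.027, -0.014, 0.008]
    - [-0.053, -0.028, 0.015]
    - [-0.08, -0.042, 0.023]
    - [-0.106, -0.056, 0.03]
    - [-0.106, -0.056, 0.03]
  spin: [-6.5, -13.1, -19.6, -26.2, -32.7]
  grip: [0, 0, 0, 0, 0]

```text
time_s: 2.25
tcp_pos: [0.3756, -0.2652, 0.1288]
ee_rot: [[0.49, -0.872, -0.001], [-0.872, -0.49, 0.001], [-0.001, 0.0, -1.0]]
wrist_force: [-0.3, -0.2, 0.0]
gripper_width: 0.995
gripper_force: 0.0
```

```bash
python3 - <<'E'
from h import *
_,s=pose();c=shot("wrist");P=cloud(c,s)
print(rect(pts(P,(.373,-.268),.07,.04,.07)))
plan([(.373,-.268,.044,208.7),(.373,-.268,.16,208.7),(.49,-.285,.17,196),(.608,-.302,.17,183.5),(.608,-.302,.088,183.5)])
E
```

```text
(array([ 371.6, -267.8]), array([50.2, 69.9]), 28.0, 8645, 50.1)
now [ 3.75100e-01 -2.66400e-01  1.29300e-01 -1.50499e+02] w 0.999 F 0.0 [0.2 0.9 0.6] t 2.3
slide [0.0004 0.0027 0.0853] spin 0.8 len 0.085
slide [ 0.    -0.    -0.116] spin 0.0 len 0.116
slide [ 0.0711 -0.0945 -0.01  ] spin 12.7 len 0.119
slide [ 0.0489 -0.1087 -0.    ] spin 12.5 len 0.119
slide [ 0.    -0.     0.082] spin 0.0 len 0.082
```

Wrist agrees (within 1.5 mm). Descend and grip.

Call:
servo_tool:
  slide:
    - [0, 0.003, 0.02]
    - [0, 0.003, 0.04]
    - [0, 0.003, 0.06]
    - [0, 0.003, 0.075]
    - [0, 0.003, 0.085]
  spin: [1, 1, 1, 1, 1]
  grip: [0, 0, 0, 0, 0]

```text
time_s: 2.72
tcp_pos: [0.3707, -0.2699, 0.0433]
ee_rot: [[0.462, -0.887, -0.002], [-0.887, -0.462, 0.0], [-0.001, 0.001, -1.0]]
wrist_force: [0.2, -0.4, -0.8]
gripper_width: 0.999
gripper_force: 0.0
```

Call:
servo_tool:
  slide:
    - [0, 0, 0]
    - [0, 0, 0]
    - [0, 0, 0]
    - [0, 0, 0]
    - [0, 0, 0]
  spin: [0, 0, 0, 0, 0]
  grip: [0.3, 0.6, 1, 1, 1]

```text
time_s: 3.13
tcp_pos: [0.372, -0.2699, 0.0454]
ee_rot: [[0.465, -0.885, 0.002], [-0.885, -0.465, -0.001], [0.001, -0.001, -1.0]]
wrist_force: [0.3, 0.1, 0.3]
gripper_width: 0.706
gripper_force: 0.0
```

Call:
servo_tool:
  slide:
    - [0, 0, 0]
    - [0, 0, 0]
    - [0, 0, 0]
    - [0, 0, 0]
    - [0, 0, 0]
  spin: [0, 0, 0, 0, 0]
  grip: [1, 1, 1, 1, 1]

```text
time_s: 3.55
tcp_pos: [0.3724, -0.2698, 0.0452]
ee_rot: [[0.466, -0.885, 0.002], [-0.885, -0.466, -0.001], [0.002, -0.001, -1.0]]
wrist_force: [1.3, 2.1, 5.0]
gripper_width: 0.571
gripper_force: 30.0
```

Call:
servo_tool:
  slide:
    - [0, 0, -0.01]
    - [0, 0, -0.03]
    - [0, 0, -0.055]
    - [0, 0, -0.08]
    - [0, 0, -0.11]
  spin: [0, 0, 0, 0, 0]
  grip: [1, 1, 1, 1, 1]

```text
time_s: 3.97
tcp_pos: [0.3687, -0.2685, 0.1532]
ee_rot: [[0.464, -0.886, -0.007], [-0.886, -0.464, 0.003], [-0.006, 0.005, -1.0]]
wrist_force: [0.9, -1.0, -5.3]
gripper_width: 0.571
gripper_force: 30.0
```

Call:
servo_tool:
  slide:
    - [0.01, -0.013, 0]
    - [0.023, -0.03, 0]
    - [0.039, -0.052, 0]
    - [0.055, -0.073, 0]
    - [0.071, -0.095, 0]
  spin: [2, 5, 8, 10, 12.7]
  grip: [1, 1, 1, 1, 1]

```text
time_s: 4.38
tcp_pos: [0.4875, -0.2877, 0.1525]
ee_rot: [[0.256, -0.967, -0.005], [-0.967, -0.256, 0.002], [-0.004, 0.004, -1.0]]
wrist_force: [-0.1, 0.3, -4.1]
gripper_width: 0.57
gripper_force: 30.0
```

Call:
servo_tool:
  slide:
    - [0.012, -0.026, 0]
    - [0.024, -0.052, 0]
    - [0.036, -0.08, 0]
    - [0.045, -0.1, 0]
    - [0.049, -0.109, 0]
  spin: [3, 6, 9, 11, 12.5]
  grip: [1, 1, 1, 1, 1]

```text
time_s: 4.8
tcp_pos: [0.6077, -0.307, 0.151]
ee_rot: [[0.042, -0.999, -0.004], [-0.999, -0.042, 0.002], [-0.002, 0.004, -1.0]]
wrist_force: [-0.2, -0.5, -4.1]
gripper_width: 0.572
gripper_force: 30.0
```

```bash
python3 - <<'E'
from h import *
_,s=pose();c=shot("wrist");cv2.imwrite("pics/w1.png",c["pixels"]);P=cloud(c,s)
j=pts(P,(.608,-.302),.1,.049,.061);print(rect(j)); print(rect(pts(P,(.608,-.302),.1,.007,.061)))
plan([(.608,-.302,.092,183.5),(.608,-.302,.085,183.5)])
E
```

```text
(array([ 607.9, -307. ]), array([114.2,  67.1]), 2.5, 4582, 56.1)
(array([ 606.5, -315.3]), array([123.3,  78.9]), 4.8, 10743, 40.5)
now [ 6.083000e-01 -3.071000e-01  1.508000e-01 -1.775913e+02] w 0.573 F 30.0 [ 2.  -1.  -3.6] t 4.8
slide [-0.0051  0.0001  0.0588] spin -1.1 len 0.059
slide [ 0.    -0.     0.007] spin 0.0 len 0.007
```

View pics/w1.png

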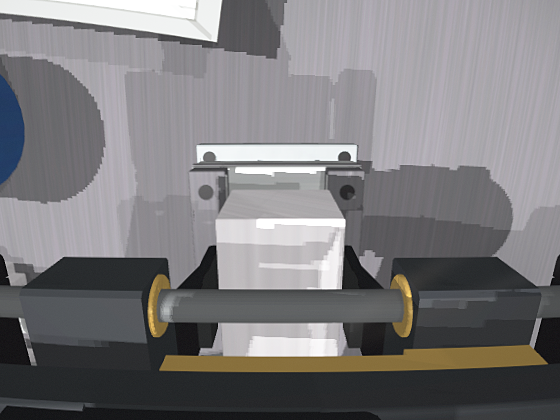

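The wrist view shows the block held level over the vise, with the jaws at (205,190) and (347,190) on either side of it. Lowering now.

Call:
servo_tool:
  slide:
    - [-0.005, 0, 0.01]
    - [-0.005, 0, 0.025]
    - [-0.005, 0, 0.04]
    - [-0.005, 0, 0.05]
    - [-0.005, 0, 0.058]
  spin: [-0.6, -0.6, -0.6, -0.6, -0.6]
  grip: [1, 1, 1, 1, 1]

```text
time_s: 5.27
tcp_pos: [0.6038, -0.3014, 0.0937]
ee_rot: [[0.054, -0.999, -0.005], [-0.999, -0.054, 0.002], [-0.002, 0.005, -1.0]]
wrist_force: [-0.4, 1.2, -4.1]
gripper_width: 0.575
gripper_force: 30.0
```

Call:
servo_tool:
  slide:
    - [0, 0, 0.001]
    - [0, 0, 0.002]
    - [0, 0, 0.003]
    - [0, 0, 0.004]
    - [0, 0, 0.005]
  spin: [0, 0, 0, 0, 0]
  grip: [1, 1, 1, 1, 1]

```text
time_s: 5.68
tcp_pos: [0.6067, -0.3024, 0.0924]
ee_rot: [[0.055, -0.999, 0.002], [-0.999, -0.055, -0.0], [0.001, -0.002, -1.0]]
wrist_force: [-0.6, -0.3, -5.4]
gripper_width: 0.571
gripper_force: 30.0
```

Call:
servo_tool:
  slide:
    - [0, 0, 0.0005]
    - [0, 0, 0.001]
    - [0, 0, 0.001]
    - [0, 0, 0.0015]
    - [0, 0, 0.0015]
  spin: [0, 0, 0, 0, 0]
  grip: [1, 1, 1, 1, 1]

```text
time_s: 6.1
tcp_pos: [0.6063, -0.3023, 0.09]
ee_rot: [[0.054, -0.999, 0.0], [-0.999, -0.054, 0.0], [-0.0, -0.0, -1.0]]
wrist_force: [-1.1, -0.4, -4.8]
gripper_width: 0.57
gripper_force: 30.0
```

Call:
servo_tool:
  slide:
    - [0, 0, 0.001]
    - [0, 0, 0.002]
    - [0, 0, 0.003]
    - [0, 0, 0.0035]
    - [0, 0, 0.004]
  spin: [0, 0, 0, 0, 0]
  grip: [1, 1, 1, 1, 1]

```text
time_s: 6.52
tcp_pos: [0.6062, -0.3023, 0.0859]
ee_rot: [[0.054, -0.999, -0.0], [-0.999, -0.054, 0.0], [-0.0, 0.0, -1.0]]
wrist_force: [-0.1, 0.1, -5.4]
gripper_width: 0.573
gripper_force: 30.0
```

Call:
servo_tool:
  slide:
    - [0, 0, 0.0005]
    - [0, 0, 0.0005]
    - [0, 0, 0.001]
    - [0, 0, 0.001]
    - [0, 0, 0.001]
  spin: [0, 0, 0, 0, 0]
  grip: [1, 1, 1, 1, 1]

```text
time_s: 6.93
tcp_pos: [0.6064, -0.3023, 0.0853]
ee_rot: [[0.055, -0.999, 0.0], [-0.999, -0.055, -0.0], [0.0, -0.0, -1.0]]
wrist_force: [-0.7, 0.5, -2.9]
gripper_width: 0.571
gripper_force: 30.0
```

Call:
servo_tool:
  slide:
    - [0, 0, 0.0005]
    - [0, 0, 0.001]
    - [0, 0, 0.001]
    - [0, 0, 0.001]
    - [0, 0, 0.001]
  spin: [0, 0, 0, 0, 0]
  grip: [1, 1, 1, 0.5, 0.4]

```text
time_s: 7.35
tcp_pos: [0.6068, -0.3026, 0.0849]
ee_rot: [[0.055, -0.998, 0.002], [-0.998, -0.055, -0.001], [0.001, -0.002, -1.0]]
wrist_force: [-0.3, -0.4, 0.5]
gripper_width: 0.584
gripper_force: 0.3
```

Call:
servo_tool:
  slide:
    - [0, 0, 0]
    - [0, 0, 0]
    - [0, 0, 0]
    - [0, 0, 0]
    - [0, 0, 0]
  spin: [0, 0, 0, 0, 0]
  grip: [0.2, 0, 0, 0, 0]

```text
time_s: 7.77
tcp_pos: [0.6065, -0.3024, 0.0839]
ee_rot: [[0.054, -0.999, 0.0], [-0.999, -0.054, -0.0], [0.0, -0.0, -1.0]]
wrist_force: [-0.3, 0.4, -0.4]
gripper_width: 0.891
gripper_force: 0.0
```

Call:
servo_tool:
  slide:
    - [0, 0, -0.015]
    - [0, 0, -0.03]
    - [0, 0, -0.05]
    - [0, 0, -0.07]
    - [0, 0, -0.085]
  spin: [0, 0, 0, 0, 0]
  grip: [0, 0, 0, 0, 0]

```text
time_s: 8.18
tcp_pos: [0.6069, -0.3026, 0.1709]
ee_rot: [[0.055, -0.999, 0.002], [-0.999, -0.055, -0.001], [0.001, -0.002, -1.0]]
wrist_force: [0.6, 0.2, -0.1]
gripper_width: 0.999
gripper_force: 0.0
```

```bash
python3 - <<'E'
from h import *
_,s=pose();c=shot("wrist");P=cloud(c,s)
print(rect(pts(P,(.608,-.302),.06,.08,.1)));print(rect(pts(P,(.608,-.302),.1,.049,.061)))
print("disc top",circ(pts(cloud(shot("top")),(.441,-.097),.05,.04,.06)))
plan([(.525,-.2,.16,157),(.441,-.097,.12,132),(.441,-.097,.043,132)])
E
```

```text
(array([ 605.2, -301.1]), array([50.3, 69.6]), 3.1, 8357, 90.0)
(array([ 607.7, -302.7]), array([114.2,  75.8]), 2.8, 7177, 56.1)
disc top (array([441.1, -97.3]), 28.9, array([441.2, -94.7]), 552, 45.5)
now [ 6.081000e-01 -3.030000e-01  1.727000e-01 -1.768447e+02] w 0.999 F 0.0 [0.5 0.8 0.8] t 8.3
slide [-0.1075  0.0773  0.0127] spin 26.2 len 0.133
slide [-0.062   0.1176  0.04  ] spin 25.0 len 0.139
slide [-0.     0.     0.077] spin 0.0 len 0.077
```

Block seated (top at 90.0 mm, 2.5 mm off centre, square). Next is the disc.

Call:
servo_tool:
  slide:
    - [-0.02, 0.015, 0.002]
    - [-0.043, 0.031, 0.005]
    - [-0.065, 0.046, 0.008]
    - [-0.086, 0.062, 0.01]
    - [-0.108, 0.077, 0.013]
  spin: [5, 10, 15, 21, 26.2]
  grip: [0, 0, 0, 0, 0]

```text
time_s: 8.7
tcp_pos: [0.522, -0.1978, 0.1548]
ee_rot: [[-0.397, -0.918, -0.001], [-0.918, 0.397, 0.0], [0.0, 0.002, -1.0]]
wrist_force: [-0.5, 0.9, 0.0]
gripper_width: 1.003
gripper_force: 0.0
```

Call:
servo_tool:
  slide:
    - [-0.015, 0.029, 0.01]
    - [-0.031, 0.059, 0.02]
    - [-0.047, 0.088, 0.03]
    - [-0.057, 0.108, 0.037]
    - [-0.062, 0.118, 0.04]
  spin: [6, 12, 18, 23, 25]
  grip: [0, 0, 0, 0, 0]

```text
time_s: 9.12
tcp_pos: [0.4356, -0.0941, 0.1143]
ee_rot: [[-0.746, -0.666, -0.005], [-0.666, 0.746, 0.0], [0.003, 0.003, -1.0]]
wrist_force: [0.5, -0.5, -0.3]
gripper_width: 1.002
gripper_force: 0.0
```

Call:
servo_tool:
  slide:
    - [0, 0, 0]
    - [0, 0, 0]
    - [0, 0, 0.01]
    - [0, 0, 0.015]
    - [0, 0, 0.015]
  spin: [0, 0, 0, 0, 0]
  grip: [0, 0, 0, 0, 0]

```text
time_s: 9.53
tcp_pos: [0.4391, -0.0959, 0.1]
ee_rot: [[-0.745, -0.668, -0.002], [-0.668, 0.745, -0.0], [0.002, 0.001, -1.0]]
wrist_force: [0.1, 0.2, 1.4]
gripper_width: 1.003
gripper_force: 0.0
```

```bash
python3 - <<'E'
from h import *
_,s=pose();c=shot("wrist");P=cloud(c,s)
print(circ(pts(P,(.441,-.097),.05,.04,.06)))
plan([(.441,-.097,.043,132)])
E
```

```text
(array([440., -98.]), 29.1, array([438.5, -99.3]), 7732, 46.0)
now [ 4.394000e-01 -9.590000e-02  1.005000e-01  1.318873e+02] w 0.998 F 0.0 [0.2 0.7 0.5] t 9.6
slide [-0.0005 -0.0019  0.0575] spin -0.1 len 0.058
```

Call:
servo_tool:
  slide:
    - [0, -0.002, 0.015]
    - [0, -0.002, 0.03]
    - [0, -0.002, 0.045]
    - [0, -0.002, 0.053]
    - [0, -0.002, 0.057]
  spin: [0, 0, 0, 0, 0]
  grip: [0, 0, 0, 0, 0]

```text
time_s: 10.0
tcp_pos: [0.4404, -0.0972, 0.0432]
ee_rot: [[-0.744, -0.668, -0.002], [-0.668, 0.744, -0.0], [0.001, 0.001, -1.0]]
wrist_force: [0.2, 0.2, 0.7]
gripper_width: 1.001
gripper_force: 0.0
```

Call:
servo_tool:
  slide:
    - [0, 0, 0]
    - [0, 0, 0]
    - [0, 0, 0]
    - [0, 0, 0]
    - [0, 0, 0]
  spin: [0, 0, 0, 0, 0]
  grip: [0.2, 0.4, 0.6, 1, 1]

```text
time_s: 10.42
tcp_pos: [0.4411, -0.0968, 0.0447]
ee_rot: [[-0.744, -0.668, 0.002], [-0.668, 0.744, 0.0], [-0.001, -0.001, -1.0]]
wrist_force: [0.2, 0.4, -0.5]
gripper_width: 0.708
gripper_force: 0.0
```

Call:
servo_tool:
  slide:
    - [0, 0, 0]
    - [0, 0, 0]
    - [0, 0, 0]
    - [0, 0, 0]
    - [0, 0, 0]
  spin: [0, 0, 0, 0, 0]
  grip: [1, 1, 1, 1, 1]

```text
time_s: 10.83
tcp_pos: [0.4413, -0.0968, 0.0446]
ee_rot: [[-0.744, -0.668, 0.001], [-0.668, 0.744, -0.0], [-0.001, -0.001, -1.0]]
wrist_force: [-0.8, -0.6, 5.9]
gripper_width: 0.664
gripper_force: 30.0
```

```bash
python3 - <<'E'
from h import *
plan([(.441,-.097,.15,132),(.5,.05,.15,132),(.555,.18,.15,132),(.607,.311,.15,132),(.607,.311,.09,132)])
E
```

```text
now [ 4.41300e-01 -9.68000e-02  4.46000e-02  1.31949e+02] w 0.664 F 30.0 [-0.8 -0.6  5.9] t 10.8
slide [ 0.0003  0.     -0.1054] spin -0.1 len 0.105
slide [-0.1422  0.0698 -0.    ] spin 0.0 len 0.158
slide [-0.1279  0.0598 -0.    ] spin 0.0 len 0.141
slide [-0.1263  0.0626 -0.    ] spin 0.0 len 0.141
slide [-0.    0.    0.06] spin 0.0 len 0.06
```

Call:
servo_tool:
  slide:
    - [0, 0, -0.01]
    - [0, 0, -0.03]
    - [0, 0, -0.055]
    - [0, 0, -0.08]
    - [0, 0, -0.105]
  spin: [0, 0, 0, 0, 0]
  grip: [1, 1, 1, 1, 1]

```text
time_s: 11.25
tcp_pos: [0.439, -0.0968, 0.1489]
ee_rot: [[-0.745, -0.668, -0.004], [-0.668, 0.745, 0.0], [0.003, 0.003, -1.0]]
wrist_force: [0.5, -0.3, -3.5]
gripper_width: 0.663
gripper_force: 30.0
```

Call:
servo_tool:
  slide:
    - [-0.018, 0.009, 0]
    - [-0.045, 0.022, 0]
    - [-0.077, 0.038, 0]
    - [-0.109, 0.054, 0]
    - [-0.142, 0.07, 0]
  spin: [0, 0, 0, 0, 0]
  grip: [1, 1, 1, 1, 1]

```text
time_s: 11.67
tcp_pos: [0.4983, 0.0511, 0.1479]
ee_rot: [[-0.745, -0.667, -0.003], [-0.667, 0.745, -0.0], [0.003, 0.002, -1.0]]
wrist_force: [-0.3, -0.9, -2.5]
gripper_width: 0.663
gripper_force: 30.0
```

Call:
servo_tool:
  slide:
    - [-0.026, 0.012, 0]
    - [-0.052, 0.024, 0]
    - [-0.078, 0.036, 0]
    - [-0.103, 0.048, 0]
    - [-0.128, 0.06, 0]
  spin: [0, 0, 0, 0, 0]
  grip: [1, 1, 1, 1, 1]

```text
time_s: 12.08
tcp_pos: [0.5536, 0.1812, 0.1472]
ee_rot: [[-0.744, -0.668, -0.004], [-0.668, 0.744, -0.001], [0.004, 0.002, -1.0]]
wrist_force: [0.8, -0.5, -3.4]
gripper_width: 0.66
gripper_force: 30.0
```

Call:
servo_tool:
  slide:
    - [-0.028, 0.014, 0]
    - [-0.058, 0.029, 0]
    - [-0.09, 0.045, 0]
    - [-0.114, 0.056, 0]
    - [-0.126, 0.063, 0]
  spin: [0, 0, 0, 0, 0]
  grip: [1, 1, 1, 1, 1]

```text
time_s: 12.5
tcp_pos: [0.6062, 0.314, 0.1463]
ee_rot: [[-0.743, -0.669, -0.003], [-0.669, 0.743, -0.001], [0.002, 0.001, -1.0]]
wrist_force: [-0.3, 0.2, -3.9]
gripper_width: 0.662
gripper_force: 30.0
```

Call:
servo_tool:
  slide:
    - [0, 0, 0]
    - [0, 0, 0]
    - [0, 0, 0.005]
    - [0, 0, 0.01]
    - [0, 0, 0.01]
  spin: [0, 0, 0, 0, 0]
  grip: [1, 1, 1, 1, 1]

```text
time_s: 12.92
tcp_pos: [0.6051, 0.3097, 0.1371]
ee_rot: [[-0.745, -0.667, -0.004], [-0.667, 0.745, -0.002], [0.004, 0.001, -1.0]]
wrist_force: [0.2, -0.1, -4.4]
gripper_width: 0.663
gripper_force: 30.0
```

```bash
python3 - <<'E'
from h import *
_,s=pose();c=shot("wrist");P=cloud(c,s);cv2.imwrite("pics/w2.png",c["pixels"])
print("face",circ(pts(P,(.607,.311),.08,.035,.046)),"jaws",circ(pts(P,(.607,.311),.08,.05,.058)))
plan([(.607,.311,.09,132)])
E
```

```text
face (array([606.3, 311.8]), 56.9, array([590.2, 297. ]), 9430, 40.1) jaws (array([597.2, 304.4]), 45.6, array([572.9, 280.7]), 1049, 54.0)
now [  0.6055   0.3099   0.1379 131.8551] w 0.661 F 30.0 [ 0.2  0.8 -3.3] t 13.0
slide [-0.0018 -0.0002  0.0479] spin -0.1 len 0.048
```

View pics/w2.png

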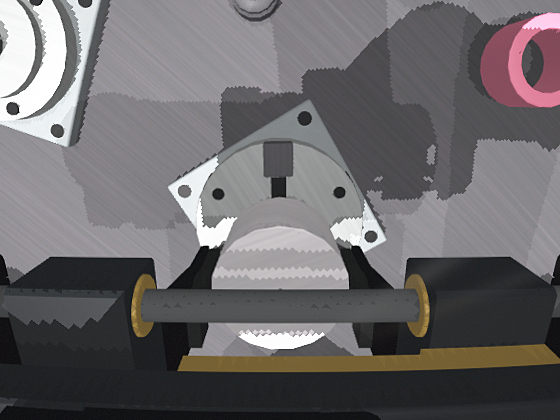

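The view shows the disc held level over the chuck, with the near jaw at (278,158) in line with it. The face fit gives its centre at (606,312). Lowering.

Call:
servo_tool:
  slide:
    - [-0.002, 0, 0.01]
    - [-0.002, 0, 0.022]
    - [-0.002, 0, 0.034]
    - [-0.002, 0, 0.042]
    - [-0.002, 0, 0.045]
  spin: [0, 0, 0, 0, 0]
  grip: [1, 1, 1, 1, 1]

```text
time_s: 13.38
tcp_pos: [0.6065, 0.3117, 0.091]
ee_rot: [[-0.744, -0.668, -0.004], [-0.668, 0.744, -0.003], [0.005, 0.001, -1.0]]
wrist_force: [-0.0, 0.9, -3.7]
gripper_width: 0.655
gripper_force: 30.0
```

Call:
servo_tool:
  slide:
    - [0, 0, 0]
    - [0, 0, 0.001]
    - [0, 0, 0.002]
    - [0, 0, 0.003]
    - [0, 0, 0.003]
  spin: [0, 0, 0, 0, 0]
  grip: [1, 1, 1, 1, 1]

```text
time_s: 13.8
tcp_pos: [0.6079, 0.3128, 0.0914]
ee_rot: [[-0.744, -0.668, 0.0], [-0.668, 0.744, 0.0], [-0.001, 0.0, -1.0]]
wrist_force: [-0.7, 0.3, -3.6]
gripper_width: 0.661
gripper_force: 30.0
```

Call:
servo_tool:
  slide:
    - [0, 0, 0.001]
    - [0, 0, 0.001]
    - [0, 0, 0.001]
    - [0, 0, 0.001]
    - [0, 0, 0.001]
  spin: [0, 0, 0, 0, 0]
  grip: [1, 1, 1, 1, 1]

```text
time_s: 14.22
tcp_pos: [0.6078, 0.3127, 0.0901]
ee_rot: [[-0.744, -0.668, 0.0], [-0.668, 0.744, 0.0], [-0.0, -0.0, -1.0]]
wrist_force: [0.7, -0.8, -3.2]
gripper_width: 0.657
gripper_force: 30.0
```

Call:
servo_tool:
  slide:
    - [0, 0, 0.001]
    - [0, 0, 0.002]
    - [0, 0, 0.003]
    - [0, 0, 0.004]
    - [0, 0, 0.0045]
  spin: [0, 0, 0, 0, 0]
  grip: [1, 1, 1, 1, 1]

```text
time_s: 14.63
tcp_pos: [0.6077, 0.3126, 0.0853]
ee_rot: [[-0.744, -0.668, -0.0], [-0.668, 0.744, -0.0], [0.0, 0.0, -1.0]]
wrist_force: [0.9, 0.3, -3.0]
gripper_width: 0.663
gripper_force: 30.0
```

Call:
servo_tool:
  slide:
    - [0, 0, 0.0005]
    - [0, 0, 0.001]
    - [0, 0, 0.001]
    - [0, 0, 0.001]
    - [0, 0, 0.001]
  spin: [0, 0, 0, 0, 0]
  grip: [1, 1, 1, 1, 1]

```text
time_s: 15.05
tcp_pos: [0.6078, 0.3126, 0.0848]
ee_rot: [[-0.744, -0.668, 0.0], [-0.668, 0.744, -0.0], [-0.0, -0.0, -1.0]]
wrist_force: [-0.6, -0.3, -1.6]
gripper_width: 0.656
gripper_force: 30.0
```

Contact is beginning. Press 1 mm more, release and go to the bar.

Call:
servo_tool:
  slide:
    - [0, 0, 0.0005]
    - [0, 0, 0.001]
    - [0, 0, 0.001]
    - [0, 0, 0.001]
    - [0, 0, 0.001]
  spin: [0, 0, 0, 0, 0]
  grip: [1, 1, 1, 0.3, 0.3]

```text
time_s: 15.47
tcp_pos: [0.6086, 0.3132, 0.0839]
ee_rot: [[-0.744, -0.668, 0.002], [-0.668, 0.744, 0.002], [-0.003, -0.0, -1.0]]
wrist_force: [0.3, -0.3, 0.0]
gripper_width: 0.691
gripper_force: 0.0
```

Call:
servo_tool:
  slide:
    - [0, 0, 0]
    - [0, 0, 0]
    - [0, 0, 0]
    - [0, 0, 0]
    - [0, 0, 0]
  spin: [0, 0, 0, 0, 0]
  grip: [0.2, 0, 0, 0, 0]

```text
time_s: 15.88
tcp_pos: [0.6079, 0.3127, 0.0834]
ee_rot: [[-0.744, -0.668, 0.0], [-0.668, 0.744, -0.0], [-0.0, -0.0, -1.0]]
wrist_force: [-0.3, 0.2, -0.6]
gripper_width: 0.966
gripper_force: 0.0
```

Call:
servo_tool:
  slide:
    - [0, 0, -0.015]
    - [0, 0, -0.03]
    - [0, 0, -0.05]
    - [0, 0, -0.07]
    - [0, 0, -0.085]
  spin: [0, 0, 0, 0, 0]
  grip: [0, 0, 0, 0, 0]

```text
time_s: 16.3
tcp_pos: [0.6083, 0.3129, 0.1704]
ee_rot: [[-0.744, -0.668, 0.002], [-0.668, 0.744, 0.001], [-0.002, -0.001, -1.0]]
wrist_force: [0.7, -0.5, 0.9]
gripper_width: 1.001
gripper_force: 0.0
```

```bash
python3 - <<'E'
from h import *
_,s=pose();c=shot("wrist");P=cloud(c,s)
print("disc",circ(pts(P,(.607,.311),.06,.08,.1)),"face",circ(pts(P,(.607,.311),.08,.035,.046)))
plan([(.523,.208,.14,98),(.438,.106,.1,65.5),(.438,.106,.029,65.5)])
E
```

```text
disc (array([605.8, 312.2]), 29.0, array([604.7, 311. ]), 6079, 86.1) face (array([606.3, 311.7]), 57.0, array([597.7, 303.3]), 8204, 40.1)
now [  0.6097   0.3137   0.1739 131.9773] w 1.002 F 0.0 [1.1 0.7 2.1] t 16.4
slide [ 0.1352 -0.0206  0.0339] spin 34.0 len 0.141
slide [ 0.0984 -0.0892  0.04  ] spin 32.5 len 0.139
slide [0.    0.    0.071] spin 0.0 len 0.071
```

Disc seated on centre at 86.1 mm. Next is the bar.

Call:
servo_tool:
  slide:
    - [0.025, -0.004, 0.007]
    - [0.052, -0.008, 0.013]
    - [0.08, -0.012, 0.02]
    - [0.108, -0.016, 0.027]
    - [0.135, -0.021, 0.034]
  spin: [6.8, 13.6, 20.4, 27.2, 34]
  grip: [0, 0, 0, 0, 0]

```text
time_s: 16.77
tcp_pos: [0.5202, 0.2057, 0.134]
ee_rot: [[-0.991, -0.132, -0.0], [-0.132, 0.991, 0.0], [0.0, 0.0, -1.0]]
wrist_force: [0.8, -0.2, 0.5]
gripper_width: 1.0
gripper_force: 0.0
```

Call:
servo_tool:
  slide:
    - [0.025, -0.022, 0.01]
    - [0.05, -0.045, 0.02]
    - [0.074, -0.067, 0.03]
    - [0.09, -0.082, 0.036]
    - [0.098, -0.089, 0.04]
  spin: [6.5, 13, 19.5, 26, 32.5]
  grip: [0, 0, 0, 0, 0]

```text
time_s: 17.18
tcp_pos: [0.4335, 0.1025, 0.0936]
ee_rot: [[-0.906, 0.423, -0.003], [0.423, 0.906, -0.001], [0.002, -0.003, -1.0]]
wrist_force: [0.9, 0.1, 0.2]
gripper_width: 0.999
gripper_force: 0.0
```

Call:
servo_tool:
  slide:
    - [0, 0, 0]
    - [0, 0, 0]
    - [0, 0, 0]
    - [0, 0, 0]
    - [0, 0, 0]
  spin: [0, 0, 0, 0, 0]
  grip: [0, 0, 0, 0, 0]

```text
time_s: 17.6
tcp_pos: [0.4375, 0.106, 0.0948]
ee_rot: [[-0.91, 0.414, 0.001], [0.414, 0.91, 0.001], [-0.001, 0.001, -1.0]]
wrist_force: [-0.4, 0.7, -0.5]
gripper_width: 1.0
gripper_force: 0.0
```

```bash
python3 - <<'E'
from h import *
_,s=pose();c=shot("wrist");P=cloud(c,s)
print("bar",rect(pts(P,(.438,.106),.07,.012,.05)),rect(pts(P,(.438,.106),.07,.03,.05)))
plan([(.438,.106,.029,65.5)])
E
```

```text
bar (array([436.9, 104.8]), array([ 36. , 110.7]), 64.7, 8702, 33.5) (array([437. , 104.7]), array([ 27.7, 110.7]), 64.7, 6476, 34.4)
now [ 0.4373  0.1059  0.0947 65.5026] w 1.002 F 0.0 [ 0.6  0.3 -0.2] t 17.6
slide [-0.0006  0.0004  0.0657] spin 0.0 len 0.066
```

Call:
servo_tool:
  slide:
    - [0, -0.0005, 0.015]
    - [0, -0.0005, 0.032]
    - [0, -0.0005, 0.05]
    - [0, -0.0005, 0.06]
    - [0, -0.0005, 0.0645]
  spin: [0.6, 0.6, 0.6, 0.6, 0.6]
  grip: [0.2, 0.2, 0.2, 0.2, 0.2]

```text
time_s: 18.07
tcp_pos: [0.436, 0.1046, 0.0286]
ee_rot: [[-0.905, 0.425, -0.002], [0.425, 0.905, -0.001], [0.001, -0.002, -1.0]]
wrist_force: [0.4, 0.2, 0.0]
gripper_width: 0.814
gripper_force: 0.0
```

Call:
servo_tool:
  slide:
    - [0, 0, 0]
    - [0, 0, 0]
    - [0, 0, 0]
    - [0, 0, 0]
    - [0, 0, 0]
  spin: [0, 0, 0, 0, 0]
  grip: [0.4, 0.5, 0.7, 1, 1]

```text
time_s: 18.48
tcp_pos: [0.4368, 0.105, 0.0307]
ee_rot: [[-0.905, 0.425, 0.001], [0.425, 0.905, 0.001], [-0.001, 0.001, -1.0]]
wrist_force: [0.2, 0.3, 0.5]
gripper_width: 0.503
gripper_force: 0.0
```

Call:
servo_tool:
  slide:
    - [0, 0, 0]
    - [0, 0, 0]
    - [0, 0, 0]
    - [0, 0, 0]
    - [0, 0, 0]
  spin: [0, 0, 0, 0, 0]
  grip: [1, 1, 1, 1, 1]

```text
time_s: 18.9
tcp_pos: [0.4368, 0.105, 0.0306]
ee_rot: [[-0.905, 0.425, 0.001], [0.425, 0.905, 0.001], [-0.001, 0.001, -1.0]]
wrist_force: [-1.2, 1.1, 5.6]
gripper_width: 0.414
gripper_force: 30.0
```

Call:
servo_tool:
  slide:
    - [0, 0, 0]
    - [0, 0, 0]
    - [0, 0, 0]
    - [0, 0, 0]
    - [0, 0, 0]
  spin: [0, 0, 0, 0, 0]
  grip: [1, 1, 1, 1, 1]

```text
time_s: 19.32
tcp_pos: [0.4368, 0.105, 0.0305]
ee_rot: [[-0.905, 0.425, 0.001], [0.425, 0.905, 0.001], [-0.001, 0.001, -1.0]]
wrist_force: [-0.0, 0.4, 5.8]
gripper_width: 0.408
gripper_force: 30.0
```

```bash
python3 - <<'E'
from h import *
plan([(.437,.105,.14,64.9),(.52,.03,.14,80),(.6,-.04,.14,92),(.679,-.106,.14,101.7),(.679,-.106,.066,101.7)])
E
```

```text
now [4.36800e-01 1.05000e-01 3.05000e-02 6.48392e+01] w 0.408 F 30.0 [-0.   0.4  5.8] t 19.3
slide [-2.000e-04  1.000e-04 -1.095e-01] spin -0.1 len 0.109
slide [-0.107  -0.0327 -0.    ] spin -15.1 len 0.112
slide [-0.0909 -0.055  -0.    ] spin -12.0 len 0.106
slide [-0.0766 -0.0687 -0.    ] spin -9.7 len 0.103
slide [-0.     0.     0.074] spin 0.0 len 0.074
```

Call:
servo_tool:
  slide:
    - [0, 0, -0.01]
    - [0, 0, -0.03]
    - [0, 0, -0.055]
    - [0, 0, -0.085]
    - [0, 0, -0.11]
  spin: [0, 0, 0, 0, 0]
  grip: [1, 1, 1, 1, 1]

```text
time_s: 19.73
tcp_pos: [0.4355, 0.1042, 0.1406]
ee_rot: [[-0.905, 0.426, -0.002], [0.426, 0.905, -0.001], [0.001, -0.002, -1.0]]
wrist_force: [0.3, 0.6, -3.0]
gripper_width: 0.415
gripper_force: 30.0
```

Call:
servo_tool:
  slide:
    - [-0.015, -0.004, 0]
    - [-0.035, -0.01, 0]
    - [-0.058, -0.018, 0]
    - [-0.083, -0.025, 0]
    - [-0.107, -0.033, 0]
  spin: [-2, -5, -8, -12, -15.1]
  grip: [1, 1, 1, 1, 1]

```text
time_s: 20.15
tcp_pos: [0.5188, 0.0283, 0.139]
ee_rot: [[-0.985, 0.172, -0.003], [0.172, 0.985, -0.0], [0.003, -0.001, -1.0]]
wrist_force: [0.1, 0.5, -3.7]
gripper_width: 0.407
gripper_force: 30.0
```

Call:
servo_tool:
  slide:
    - [-0.019, -0.011, 0]
    - [-0.037, -0.022, 0]
    - [-0.055, -0.033, 0]
    - [-0.073, -0.044, 0]
    - [-0.091, -0.055, 0]
  spin: [-2.4, -4.8, -7.2, -9.6, -12]
  grip: [1, 1, 1, 1, 1]

```text
time_s: 20.57
tcp_pos: [0.5985, -0.0417, 0.1382]
ee_rot: [[-0.999, -0.035, -0.004], [-0.035, 0.999, 0.0], [0.004, 0.0, -1.0]]
wrist_force: [0.1, 1.6, -2.8]
gripper_width: 0.41
gripper_force: 30.0
```

Call:
servo_tool:
  slide:
    - [-0.018, -0.016, 0]
    - [-0.036, -0.033, 0]
    - [-0.054, -0.049, 0]
    - [-0.068, -0.061, 0]
    - [-0.077, -0.069, 0]
  spin: [-2.5, -5, -7, -9, -9.7]
  grip: [1, 1, 1, 1, 1]

```text
time_s: 20.98
tcp_pos: [0.6785, -0.1085, 0.1376]
ee_rot: [[-0.98, -0.201, -0.004], [-0.201, 0.98, 0.0], [0.003, 0.001, -1.0]]
wrist_force: [-0.1, 0.4, -3.3]
gripper_width: 0.408
gripper_force: 30.0
```

Call:
servo_tool:
  slide:
    - [0, 0, 0]
    - [0, 0, 0]
    - [0, 0, 0]
    - [0, 0, 0]
    - [0, 0, 0]
  spin: [0, 0, 0, 0, 0]
  grip: [1, 1, 1, 1, 1]

```text
time_s: 21.4
tcp_pos: [0.6778, -0.1065, 0.1401]
ee_rot: [[-0.979, -0.202, -0.001], [-0.202, 0.979, 0.0], [0.001, 0.0, -1.0]]
wrist_force: [-1.1, -0.4, -3.1]
gripper_width: 0.413
gripper_force: 30.0
```

```bash
python3 - <<'E'
from h import *
_,s=pose();c=shot("wrist");P=cloud(c,s);cv2.imwrite("pics/w3.png",c["pixels"])
print("vee",rect(pts(P,(.679,-.106),.1,.039,.045)),"pal",rect(pts(P,(.679,-.106),.1,.007,.045)),"bar",rect(pts(P,(.679,-.106),.07,.075,.15)))
plan([(.679,-.106,.07,101.7)])
E
```

```text
vee (array([ 643.3, -112.9]), array([30.3, 62.2]), 12.2, 805, 41.9) pal (array([ 663.4, -108.5]), array([91. , 90.2]), 11.7, 6449, 12.3) bar (array([ 669.6, -107.8]), array([94.1, 58.3]), 10.1, 15406, 142.6)
now [  0.678   -0.1065   0.1402 101.6607] w 0.408 F 30.0 [-0.5 -0.9 -2.6] t 21.4
slide [-0.0011  0.0003  0.0702] spin -0.0 len 0.07
```

View pics/w3.png

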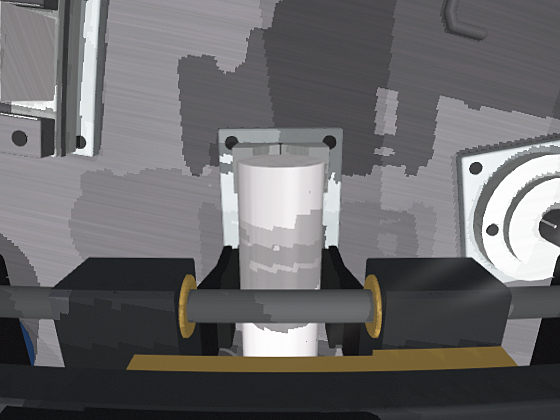

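The bar hangs level in line with the vee. The near vee block's top edge shows at (280,148), and its fit puts the vee origin at (678.5,-105.5). Lowering.

Call:
servo_tool:
  slide:
    - [-0.001, 0.001, 0.012]
    - [-0.001, 0.001, 0.028]
    - [-0.001, 0.001, 0.045]
    - [-0.001, 0.001, 0.06]
    - [-0.001, 0.001, 0.07]
  spin: [0, 0, 0, 0, 0]
  grip: [1, 1, 1, 1, 1]

```text
time_s: 21.87
tcp_pos: [0.6779, -0.1055, 0.0674]
ee_rot: [[-0.98, -0.201, -0.003], [-0.201, 0.98, 0.0], [0.003, 0.001, -1.0]]
wrist_force: [-0.6, 0.3, -3.8]
gripper_width: 0.41
gripper_force: 30.0
```

Call:
servo_tool:
  slide:
    - [0, 0, 0]
    - [0, 0, 0]
    - [0, 0, 0.001]
    - [0, 0, 0.002]
    - [0, 0, 0.003]
  spin: [0, 0, 0, 0, 0]
  grip: [1, 1, 1, 1, 1]

```text
time_s: 22.28
tcp_pos: [0.6799, -0.1059, 0.0681]
ee_rot: [[-0.979, -0.202, 0.002], [-0.202, 0.979, 0.0], [-0.002, -0.0, -1.0]]
wrist_force: [-0.3, 0.4, -2.7]
gripper_width: 0.409
gripper_force: 30.0
```

Call:
servo_tool:
  slide:
    - [0, 0, 0.0005]
    - [0, 0, 0.001]
    - [0, 0, 0.001]
    - [0, 0, 0.001]
    - [0, 0, 0.001]
  spin: [0, 0, 0, 0, 0]
  grip: [1, 1, 1, 1, 1]

```text
time_s: 22.7
tcp_pos: [0.6793, -0.106, 0.0662]
ee_rot: [[-0.979, -0.202, 0.0], [-0.202, 0.979, -0.0], [-0.0, -0.0, -1.0]]
wrist_force: [0.7, 0.1, -3.0]
gripper_width: 0.408
gripper_force: 30.0
```

Call:
servo_tool:
  slide:
    - [0, 0, 0.001]
    - [0, 0, 0.002]
    - [0, 0, 0.003]
    - [0, 0, 0.0035]
    - [0, 0, 0.0035]
  spin: [0, 0, 0, 0, 0]
  grip: [1, 1, 1, 1, 1]

```text
time_s: 23.12
tcp_pos: [0.6792, -0.1059, 0.0627]
ee_rot: [[-0.979, -0.202, -0.0], [-0.202, 0.979, -0.0], [0.0, -0.0, -1.0]]
wrist_force: [-1.0, 0.3, -2.2]
gripper_width: 0.409
gripper_force: 30.0
```

Call:
servo_tool:
  slide:
    - [0, 0, 0.0005]
    - [0, 0, 0.001]
    - [0, 0, 0.001]
    - [0, 0, 0.001]
    - [0, 0, 0.001]
  spin: [0, 0, 0, 0, 0]
  grip: [1, 1, 1, 1, 1]

```text
time_s: 23.53
tcp_pos: [0.6792, -0.1059, 0.0624]
ee_rot: [[-0.979, -0.202, 0.0], [-0.202, 0.979, -0.0], [-0.0, -0.0, -1.0]]
wrist_force: [-4.7, 2.5, 4.9]
gripper_width: 0.413
gripper_force: 30.0
```

Call:
servo_tool:
  slide:
    - [0, 0, 0]
    - [0, 0, 0]
    - [0, 0, 0]
    - [0, 0, 0]
    - [0, 0, 0]
  spin: [0, 0, 0, 0, 0]
  grip: [0.55, 0.5, 0.4, 0.3, 0.3]

```text
time_s: 23.95
tcp_pos: [0.6794, -0.1061, 0.0613]
ee_rot: [[-0.98, -0.201, 0.0], [-0.201, 0.98, -0.0], [-0.0, -0.0, -1.0]]
wrist_force: [1.0, 0.4, -0.4]
gripper_width: 0.637
gripper_force: 0.0
```

Call:
servo_tool:
  slide:
    - [0, 0, 0]
    - [0, 0, 0]
    - [0, 0, 0]
    - [0, 0, 0]
    - [0, 0, 0]
  spin: [0, 0, 0, 0, 0]
  grip: [0.2, 0.1, 0, 0, 0]

```text
time_s: 24.37
tcp_pos: [0.6792, -0.106, 0.0615]
ee_rot: [[-0.979, -0.201, 0.0], [-0.201, 0.979, -0.0], [-0.0, -0.0, -1.0]]
wrist_force: [0.4, -0.3, -0.4]
gripper_width: 0.962
gripper_force: 0.0
```

Call:
servo_tool:
  slide:
    - [0, 0, -0.015]
    - [0, 0, -0.035]
    - [0, 0, -0.06]
    - [0, 0, -0.085]
    - [0, 0, -0.1]
  spin: [0, 0, 0, 0, 0]
  grip: [0, 0, 0, 0, 0]

```text
time_s: 24.78
tcp_pos: [0.6803, -0.1061, 0.1649]
ee_rot: [[-0.979, -0.202, 0.004], [-0.202, 0.979, -0.001], [-0.004, -0.001, -1.0]]
wrist_force: [1.0, -0.1, 0.6]
gripper_width: 0.997
gripper_force: 0.0
```

```bash
python3 - <<'E'
from h import *
_,s=pose();c=shot("wrist");P=cloud(c,s)
print("bar",rect(pts(P,(.679,-.106),.07,.06,.08)));P=cloud(shot("top"));print("top",rect(pts(P,(.679,-.106),.07,.06,.08)))
print("ring",circ(pts(P,(.405,.265),.05,.025,.06)))
plan([(.588,.018,.16,101.7),(.497,.141,.14,101.7),(.405,.264,.11,101.7),(.405,.264,.034,101.7)])
E
```

```text
bar (array([ 678.9, -105.6]), array([109.4,  30.6]), 11.5, 6271, 65.6)
top (array([ 674.4, -105.8]), array([101.2,  31. ]), 12.0, 542, 64.8)
ring (array([405.3, 263.9]), 29.9, array([405.2, 263.3]), 394, 35.0)
now [  0.6812  -0.1061   0.1658 101.6531] w 1.001 F 0.0 [ 0.5 -0.2  1.1] t 24.9
slide [0.0662 0.1403 0.0058] spin -0.0 len 0.155
slide [0.0642 0.1389 0.02  ] spin 0.0 len 0.154
slide [0.0651 0.1391 0.03  ] spin 0.0 len 0.157
slide [-0.     0.     0.076] spin 0.0 len 0.076
```

Bar home. Next is the white ring.

Call:
servo_tool:
  slide:
    - [0.01, 0.021, 0.001]
    - [0.023, 0.049, 0.002]
    - [0.037, 0.079, 0.003]
    - [0.051, 0.109, 0.004]
    - [0.066, 0.14, 0.006]
  spin: [0, 0, 0, 0, 0]
  grip: [0, 0, 0, 0, 0]

```text
time_s: 25.3
tcp_pos: [0.5849, 0.0186, 0.1544]
ee_rot: [[-0.98, -0.201, -0.001], [-0.201, 0.98, -0.0], [0.001, 0.0, -1.0]]
wrist_force: [0.7, 0.3, 0.4]
gripper_width: 1.004
gripper_force: 0.0
```

Call:
servo_tool:
  slide:
    - [0.013, 0.028, 0.004]
    - [0.026, 0.056, 0.008]
    - [0.038, 0.083, 0.012]
    - [0.051, 0.111, 0.016]
    - [0.064, 0.139, 0.02]
  spin: [0, 0, 0, 0, 0]
  grip: [0, 0, 0, 0, 0]

```text
time_s: 25.72
tcp_pos: [0.494, 0.1418, 0.1345]
ee_rot: [[-0.98, -0.201, -0.001], [-0.201, 0.98, -0.001], [0.001, -0.0, -1.0]]
wrist_force: [0.2, 0.8, -0.7]
gripper_width: 0.999
gripper_force: 0.0
```

Call:
servo_tool:
  slide:
    - [0.015, 0.032, 0.007]
    - [0.03, 0.065, 0.014]
    - [0.046, 0.098, 0.021]
    - [0.058, 0.124, 0.027]
    - [0.065, 0.139, 0.03]
  spin: [0, 0, 0, 0, 0]
  grip: [0, 0, 0, 0, 0]

```text
time_s: 26.13
tcp_pos: [0.4016, 0.2654, 0.1042]
ee_rot: [[-0.979, -0.204, -0.002], [-0.204, 0.979, -0.001], [0.002, -0.001, -1.0]]
wrist_force: [0.8, -0.6, 0.3]
gripper_width: 0.997
gripper_force: 0.0
```

Call:
servo_tool:
  slide:
    - [0, 0, 0]
    - [0, 0, 0]
    - [0, 0, 0]
    - [0, 0, 0]
    - [0, 0, 0]
  spin: [0, 0, 0, 0, 0]
  grip: [0, 0, 0, 0, 0]

```text
time_s: 26.55
tcp_pos: [0.4045, 0.2634, 0.1056]
ee_rot: [[-0.98, -0.2, -0.0], [-0.2, 0.98, 0.0], [0.0, 0.0, -1.0]]
wrist_force: [-0.2, -0.1, 0.2]
gripper_width: 1.001
gripper_force: 0.0
```

```bash
python3 - <<'E'
from h import *
_,s=pose();c=shot("wrist");P=cloud(c,s);cv2.imwrite("pics/w4.png",c["pixels"])
print("ring",circ(pts(P,(.405,.264),.045,.03,.045)))
plan([(.405,.264,.034,101.7)])
E
```

```text
ring (array([405. , 264.1]), 29.9, array([403.7, 263.6]), 4251, 35.8)
now [  0.4045   0.2635   0.1056 101.5236] w 1.002 F 0.0 [0.3 0.2 0.3] t 26.6
slide [-0.0006  0.0004  0.0716] spin -0.2 len 0.072
```

View pics/w4.png

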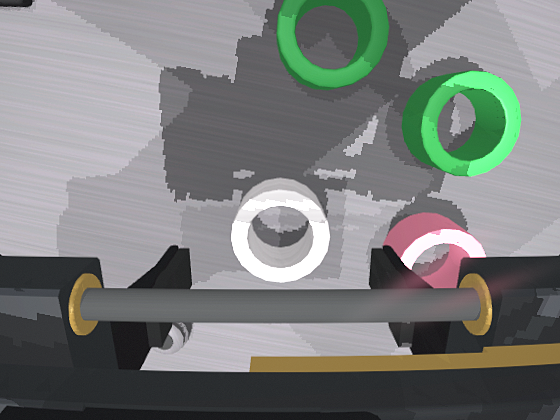

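The white ring is at (280,235), centred between the fingers, with the pink one at (437,250) about 15 mm clear of the right finger. Pre-close a little and descend.

Call:
servo_tool:
  slide:
    - [0, 0, 0.015]
    - [0, 0, 0.035]
    - [0, 0, 0.055]
    - [0, 0, 0.066]
    - [0, 0, 0.071]
  spin: [0, 0, 0, 0, 0]
  grip: [0.12, 0.12, 0.12, 0.12, 0.12]

```text
time_s: 27.02
tcp_pos: [0.4037, 0.2629, 0.033]
ee_rot: [[-0.98, -0.2, -0.002], [-0.2, 0.98, -0.002], [0.002, -0.002, -1.0]]
wrist_force: [0.2, 0.2, -0.2]
gripper_width: 0.886
gripper_force: 0.0
```

Call:
servo_tool:
  slide:
    - [0, 0, 0]
    - [0, 0, 0]
    - [0, 0, 0]
    - [0, 0, 0]
    - [0, 0, 0]
  spin: [0, 0, 0, 0, 0]
  grip: [0.2, 0.3, 0.4, 1, 1]

```text
time_s: 27.43
tcp_pos: [0.4044, 0.2645, 0.0354]
ee_rot: [[-0.979, -0.202, 0.001], [-0.202, 0.979, 0.001], [-0.002, 0.001, -1.0]]
wrist_force: [0.9, -0.3, 1.2]
gripper_width: 0.687
gripper_force: 30.0
```

Call:
servo_tool:
  slide:
    - [0, 0, 0]
    - [0, 0, 0]
    - [0, 0, 0]
    - [0, 0, 0]
    - [0, 0, 0]
  spin: [0, 0, 0, 0, 0]
  grip: [1, 1, 1, 1, 1]

```text
time_s: 27.85
tcp_pos: [0.4045, 0.2646, 0.0353]
ee_rot: [[-0.979, -0.202, 0.001], [-0.202, 0.979, 0.001], [-0.001, 0.001, -1.0]]
wrist_force: [0.3, -0.8, 6.5]
gripper_width: 0.688
gripper_force: 30.0
```

```bash
python3 - <<'E'
from h import *
plan([(.405,.264,.145,101.7),(.523,.178,.145,101.7),(.641,.091,.145,101.7)])
E
```

```text
now [4.045000e-01 2.646000e-01 3.530000e-02 1.016417e+02] w 0.688 F 30.0 [ 0.3 -0.8  6.5] t 27.9
slide [-0.0004 -0.0007 -0.1097] spin -0.1 len 0.11
slide [-0.0981 -0.1081 -0.    ] spin 0.0 len 0.146
slide [-0.0979 -0.1091 -0.    ] spin 0.0 len 0.147
```

Call:
servo_tool:
  slide:
    - [0, 0, -0.01]
    - [0, 0, -0.03]
    - [0, 0, -0.055]
    - [0, 0, -0.085]
    - [0, 0, -0.11]
  spin: [0, 0, 0, 0, 0]
  grip: [1, 1, 1, 1, 1]

```text
time_s: 28.27
tcp_pos: [0.4035, 0.264, 0.1456]
ee_rot: [[-0.979, -0.202, -0.001], [-0.202, 0.979, -0.0], [0.001, -0.0, -1.0]]
wrist_force: [1.5, 0.9, -1.7]
gripper_width: 0.687
gripper_force: 30.0
```

Call:
servo_tool:
  slide:
    - [-0.013, -0.014, 0]
    - [-0.031, -0.034, 0]
    - [-0.053, -0.058, 0]
    - [-0.075, -0.083, 0]
    - [-0.098, -0.108, 0]
  spin: [0, 0, 0, 0, 0]
  grip: [1, 1, 1, 1, 1]

```text
time_s: 28.68
tcp_pos: [0.5219, 0.1772, 0.144]
ee_rot: [[-0.979, -0.202, -0.001], [-0.202, 0.979, -0.0], [0.001, 0.0, -1.0]]
wrist_force: [0.1, 1.5, -1.1]
gripper_width: 0.69
gripper_force: 30.0
```

Call:
servo_tool:
  slide:
    - [-0.022, -0.025, 0]
    - [-0.045, -0.05, 0]
    - [-0.07, -0.078, 0]
    - [-0.088, -0.098, 0]
    - [-0.098, -0.109, 0]
  spin: [0, 0, 0, 0, 0]
  grip: [1, 1, 1, 1, 1]

```text
time_s: 29.1
tcp_pos: [0.6413, 0.089, 0.1431]
ee_rot: [[-0.98, -0.199, -0.001], [-0.199, 0.98, -0.0], [0.001, -0.0, -1.0]]
wrist_force: [-0.3, -0.2, -0.4]
gripper_width: 0.69
gripper_force: 30.0
```

Call:
servo_tool:
  slide:
    - [0, 0, 0]
    - [0, 0, 0]
    - [0, 0, 0]
    - [0, 0, 0]
    - [0, 0, 0]
  spin: [0, 0, 0, 0, 0]
  grip: [1, 1, 1, 1, 1]

```text
time_s: 29.52
tcp_pos: [0.6389, 0.092, 0.1447]
ee_rot: [[-0.979, -0.203, -0.0], [-0.203, 0.979, 0.0], [0.0, 0.0, -1.0]]
wrist_force: [0.1, 0.8, -1.2]
gripper_width: 0.694
gripper_force: 30.0
```

```bash
python3 - <<'E'
from h import *
_,s=pose();c=shot("wrist");P=cloud(c,s);cv2.imwrite("pics/w5.png",c["pixels"])
print("shoulder",circ(pts(P,(.641,.091),.06,.033,.039)),"stub",circ(pts(P,(.641,.091),.03,.05,.065)),"pal",rect(pts(P,(.641,.091),.09,.005,.04)))
plan([(.641,.091,.08,101.7)])
E
```

```text
shoulder (array([642.1,  89.9]), 35.1, array([631.3,  86.7]), 3659, 36.1) stub (array([0., 0.]), 0.0, array([nan, nan]), 0, nan) pal (array([641.6,  90.2]), array([111.6, 112.2]), 22.2, 14372, 26.6)
now [6.391000e-01 9.200000e-02 1.448000e-01 1.017027e+02] w 0.696 F 30.0 [-0.2  0.1 -1.4] t 29.6
slide [-0.0017 -0.0014  0.0648] spin 0.0 len 0.065h.py:22: RuntimeWarning: Mean of empty slice.
  c,r=cv2.minEnclosingCircle((q[:,:2]*1000).astype(np.float32)); return np.round(c,1),round(r,1),np.round(q[:,:2].mean(0)*1000,1),len(q),round(float(np.median(q[:,2]))*1000,1)
  ret = um.true_divide(
  return _methods._mean(a, axis=axis, dtype=dtype,
  ret = ret.dtype.type(ret / rcount)
```

View pics/w5.png

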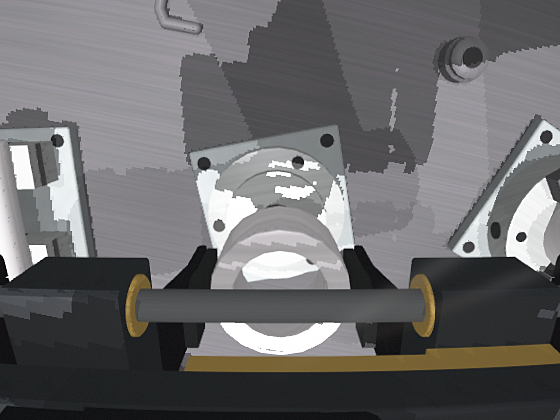

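The view shows the ring held level over the mandrel, whose pallet and shoulder fits give a centre at (641.5,90.3). Stop just above the stub and correct.

Call:
servo_tool:
  slide:
    - [-0.002, -0.002, 0.008]
    - [-0.002, -0.002, 0.018]
    - [-0.002, -0.002, 0.028]
    - [-0.002, -0.002, 0.036]
    - [-0.002, -0.002, 0.04]
  spin: [0, 0, 0, 0, 0]
  grip: [1, 1, 1, 1, 1]

```text
time_s: 29.98
tcp_pos: [0.6409, 0.0892, 0.102]
ee_rot: [[-0.98, -0.201, -0.004], [-0.201, 0.98, -0.001], [0.004, -0.0, -1.0]]
wrist_force: [-0.6, -0.1, -1.7]
gripper_width: 0.688
gripper_force: 30.0
```

Call:
servo_tool:
  slide:
    - [0, 0, 0]
    - [0, 0, 0]
    - [0, 0, 0]
    - [0, 0, 0]
    - [0, 0, 0]
  spin: [0, 0, 0, 0, 0]
  grip: [1, 1, 1, 1, 1]

```text
time_s: 30.4
tcp_pos: [0.6424, 0.0897, 0.1052]
ee_rot: [[-0.979, -0.202, 0.001], [-0.202, 0.979, 0.0], [-0.001, 0.0, -1.0]]
wrist_force: [0.5, 0.6, -1.7]
gripper_width: 0.693
gripper_force: 30.0
```

```bash
python3 - <<'E'
from h import *
plan([(.6415,.0903,.076,101.7)])
E
```

```text
now [6.424000e-01 8.970000e-02 1.052000e-01 1.016256e+02] w 0.693 F 30.0 [ 0.5  0.6 -1.7] t 30.4
slide [0.0007 0.0008 0.0292] spin -0.1 len 0.029
```

Call:
servo_tool:
  slide:
    - [0.0005, 0.001, 0.006]
    - [0.0005, 0.001, 0.012]
    - [0.0005, 0.001, 0.018]
    - [0.0005, 0.001, 0.023]
    - [0.0005, 0.001, 0.027]
  spin: [0, 0, 0, 0, 0]
  grip: [1, 1, 1, 1, 1]

```text
time_s: 30.82
tcp_pos: [0.6409, 0.0903, 0.0764]
ee_rot: [[-0.98, -0.201, -0.001], [-0.201, 0.98, -0.0], [0.001, -0.0, -1.0]]
wrist_force: [0.3, -0.2, -2.0]
gripper_width: 0.688
gripper_force: 30.0
```

Call:
servo_tool:
  slide:
    - [0, 0, 0]
    - [0, 0, 0.001]
    - [0, 0, 0.002]
    - [0, 0, 0.003]
    - [0, 0, 0.003]
  spin: [0, 0, 0, 0, 0]
  grip: [1, 1, 1, 1, 1]

```text
time_s: 31.23
tcp_pos: [0.6414, 0.0905, 0.0746]
ee_rot: [[-0.98, -0.201, 0.0], [-0.201, 0.98, 0.0], [-0.0, 0.0, -1.0]]
wrist_force: [-0.1, -0.3, -1.5]
gripper_width: 0.689
gripper_force: 30.0
```

Call:
servo_tool:
  slide:
    - [0, 0, 0.001]
    - [0, 0, 0.001]
    - [0, 0, 0.001]
    - [0, 0, 0.001]
    - [0, 0, 0.001]
  spin: [0, 0, 0, 0, 0]
  grip: [1, 1, 1, 1, 1]

```text
time_s: 31.65
tcp_pos: [0.6414, 0.0905, 0.0736]
ee_rot: [[-0.979, -0.201, 0.0], [-0.201, 0.979, 0.0], [-0.0, 0.0, -1.0]]
wrist_force: [0.4, -0.7, -0.7]
gripper_width: 0.69
gripper_force: 30.0
```

Call:
servo_tool:
  slide:
    - [0, 0, 0.0005]
    - [0, 0, 0.001]
    - [0, 0, 0.0015]
    - [0, 0, 0.002]
    - [0, 0, 0.002]
  spin: [0, 0, 0, 0, 0]
  grip: [1, 1, 1, 1, 1]

```text
time_s: 32.07
tcp_pos: [0.6413, 0.0905, 0.0715]
ee_rot: [[-0.98, -0.201, -0.0], [-0.201, 0.98, -0.0], [0.0, -0.0, -1.0]]
wrist_force: [-0.3, -0.1, -2.0]
gripper_width: 0.686
gripper_force: 30.0
```

Call:
servo_tool:
  slide:
    - [0, 0, 0.0005]
    - [0, 0, 0.0005]
    - [0, 0, 0.0005]
    - [0, 0, 0.0005]
    - [0, 0, 0.0005]
  spin: [0, 0, 0, 0, 0]
  grip: [1, 1, 1, 1, 1]

```text
time_s: 32.48
tcp_pos: [0.6414, 0.0904, 0.0715]
ee_rot: [[-0.979, -0.202, 0.0], [-0.202, 0.979, -0.0], [-0.0, -0.0, -1.0]]
wrist_force: [-1.4, 0.8, 3.4]
gripper_width: 0.691
gripper_force: 30.0
```

Contact. Release and retreat.

Call:
servo_tool:
  slide:
    - [0, 0, 0]
    - [0, 0, 0]
    - [0, 0, 0]
    - [0, 0, 0]
    - [0, 0, 0]
  spin: [0, 0, 0, 0, 0]
  grip: [0.28, 0.25, 0.2, 0.1, 0]

```text
time_s: 32.9
tcp_pos: [0.6414, 0.0905, 0.0708]
ee_rot: [[-0.98, -0.201, -0.0], [-0.201, 0.98, 0.0], [-0.0, 0.0, -1.0]]
wrist_force: [0.0, 1.0, -0.0]
gripper_width: 0.87
gripper_force: 0.0
```

Call:
servo_tool:
  slide:
    - [0, 0, 0]
    - [0, 0, 0]
    - [0, 0, 0]
    - [0, 0, 0]
    - [0, 0, 0]
  spin: [0, 0, 0, 0, 0]
  grip: [0, 0, 0, 0, 0]

```text
time_s: 33.32
tcp_pos: [0.6414, 0.0904, 0.071]
ee_rot: [[-0.979, -0.201, 0.0], [-0.201, 0.979, -0.0], [-0.0, -0.0, -1.0]]
wrist_force: [-0.8, -0.0, -0.5]
gripper_width: 1.001
gripper_force: 0.0
```

Call:
servo_tool:
  slide:
    - [0, 0, -0.015]
    - [0, 0, -0.035]
    - [0, 0, -0.065]
    - [0, 0, -0.095]
    - [0, 0, -0.12]
  spin: [0, 0, 0, 0, 0]
  grip: [0, 0, 0, 0, 0]

```text
time_s: 33.73
tcp_pos: [0.6417, 0.0905, 0.1933]
ee_rot: [[-0.979, -0.202, 0.002], [-0.202, 0.979, 0.0], [-0.002, -0.0, -1.0]]
wrist_force: [-0.3, -0.8, 0.1]
gripper_width: 1.0
gripper_force: 0.0
```

Call:
servo_tool:
  slide:
    - [0.02, 0, 0]
    - [0.05, 0, 0]
    - [0.08, 0, 0]
    - [0.11, 0, 0]
    - [0.13, 0, 0]
  spin: [0, 0, 0, 0, 0]
  grip: [0, 0, 0, 0, 0]

```text
time_s: 34.15
tcp_pos: [0.5113, 0.0635, 0.191]
ee_rot: [[-0.98, -0.201, -0.001], [-0.201, 0.98, 0.0], [0.001, 0.0, -1.0]]
wrist_force: [-0.7, -0.2, 0.3]
gripper_width: 1.0
gripper_force: 0.0
```

Call:
servo_tool:
  slide:
    - [0.02, 0, 0]
    - [0.05, 0, 0]
    - [0.07, 0, 0]
    - [0.08, 0, 0]
    - [0.08, 0, 0]
  spin: [0, 0, 0, 0, 0]
  grip: [0, 0, 0, 0, 0]

```text
time_s: 34.57
tcp_pos: [0.4341, 0.0477, 0.1915]
ee_rot: [[-0.979, -0.202, 0.0], [-0.202, 0.979, 0.0], [-0.0, 0.0, -1.0]]
wrist_force: [0.0, 0.2, 0.8]
gripper_width: 0.997
gripper_force: 0.0
```

```bash
python3 - <<'E'
from h import *
c=shot("top");P=cloud(c);cv2.imwrite("pics/end.png",c["pixels"]);cv2.imwrite("pics/end_s.png",shot("side")["pixels"])
print("ring",circ(pts(P,(.6415,.09),.05,.066,.09)))
print("disc",circ(pts(P,(.607,.311),.05,.08,.1)))
print("bar",rect(pts(P,(.679,-.106),.07,.06,.08)))
print("block",rect(pts(P,(.607,-.302),.06,.08,.1)))
E
```

```text
ring (array([643.1,  91.1]), 29.6, array([642.4,  91.1]), 347, 71.4)
disc (array([607. , 311.6]), 29.4, array([605.7, 310.9]), 580, 85.5)
bar (array([ 678.8, -104.5]), array([110.4,  31.6]), 12.0, 650, 65.1)
block (array([ 605.6, -300.1]), array([51.1, 71.4]), 4.0, 827, 89.3)
```

View pics/end.png

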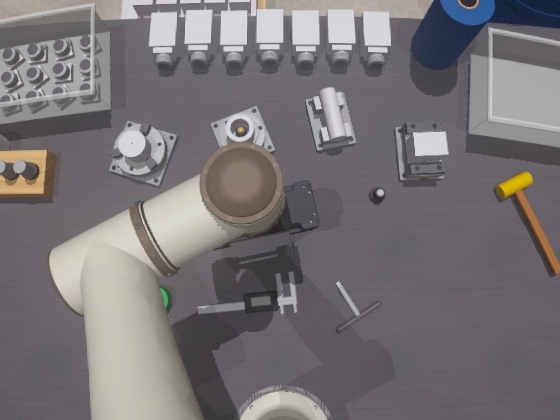

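View pics/end_s.png

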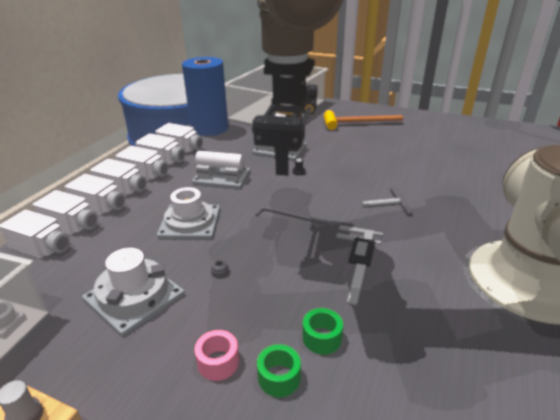

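Both views show every blank seated: in the top view the disc is at (133,143), ring at (240,129), bar at (333,112) and block at (430,143). The decoys are untouched and the arm is clear.

```bash
python3 -c "
from station import *
print(finish_job())"
```

```text
the job is handed in; nothing more can be done
None
```

All four blanks are seated and released in their fixtures, centred to within about 3 mm by camera, and the job was handed in at about 35 s of the 118 s allowed; `finish_job()` gave no verdict.

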